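# Put the boxed soap away under the roll-top

### The arm

A 6-joint arm with a two-finger parallel gripper is mounted at the origin on a cart in front of the work surface, level with it; the furniture and walls round the work are solid. World frame = base frame: x ahead of the robot, y to its left, z up, the work surface at z = 0. Lengths are in m, angles in rad, forces in N, time in s.
With the tool pointing down it reaches from about 0.3 to 0.85 m from the base axis. Payload 4.2 kg.
Tool frame: the origin (TCP) lies at the very end of the fingers, on their centre line; the grasp point (between the pads) lies 19 mm behind it (bot.grasp_offset is the distance from the TCP to the grasp point, in m); z points along the fingers, x is the direction in which the jaws open and shut, and the axes are right-handed (so a half turn about z gives the same grasp; the last joint's range is limited). The gripper opens to 91 mm and grips with 3 to 60 N. Pads are 32 mm wide; open, the fingers measure 118 mm over their backs; the gripper's body (76 mm by 178 mm) begins 60 mm behind the grasp point.
Start: joints at [-1.353, 0.32, 1.565, -0, 1.257, -0.02], TCP at [0.135, -0.559, 0.214] pointing down, gripper open.
Joint ranges: [-3.11, 3.11], [-0.84, 2.01], [0.21, 2.61], [-1.34, 4.49], [0.05, 2.63], [-2.56, 2.56]. Speed limits (rad/s): [2.57, 2.57, 3.14, 3.14, 3.14, 3.14].

### API

Orientations are given as a unit quaternion [x, y, z, w].
In Python, from bench import readout, imaging, bot gives the robot as it stands.
- The arm moves only by the tool servo_tool, never from a script. Its argument "steps" is one flat list of numbers, 5 for each row, row after row: the closure, from -1 (fully open) to 1 (shut), then the shift along the tool's x, y, z in cm, then the turn about the tool's z in rad. A call has 1 to 8 rows; each row is the pose to reach, as a shift and turn from the pose commanded when the call began, along the tool's axes at that moment; what a row does not reach only later rows make up. A row lasts 1/12 s, in which the tool goes at most 41.7 mm and 7.16 degrees, less where a joint would pass 70% of its speed; a pose out of reach is approached as far as the arm can. A call with a gripper value outside its range is refused whole. The fingers move at their own pace and stop on an object; "newtons" is the grip in N (left out, the last holds). Time passes only in rows, so rows that repeat a pose let the fingers close. It gives the time, the measured TCP pose, the force and the opening at its end, in the units of the state.
- readout.read_state(): the state, without advancing time (a new reading comes with each control period).
- imaging.capture(name): name is "scene" or "top" or "wrist"; returns (picture, depth): 420x560x3 uint8, red, green, blue; 420x560 float32, m along the optical axis (not along the pixel's ray), 0 where there is no reading.
- imaging.camera_params(name): a dict with "camera_matrix" (3x3 intrinsics, pixels), "origin" and "orientation" of the camera in the world. Camera axes: x right, y up, looking along -z (the intrinsics and any distortion apply to the point x, -y, -z); pixel columns grow to the right and rows downward; lengths in m; the calibration is good to about 2 mm. A picture is of the moment at which its call begins: read the wrist's pose just before it. camera_params takes no time and is no camera call; for the wrist camera it gives the pose at the moment of the call.
- bot.close_job(): hands the job in, once; it reports no verdict.
The state is a dict: "time": time; "qpos": joint angles; "qd": joint speeds; "joint_torque": joint torques, N m; "tool_pos": TCP position; "ee_rot": TCP orientation; "contact_force": force on the tool from outside, world axes, zero at the start; "torque": the same for the moment, N m; "finger_gap": finger opening in m.
Only numpy, scipy, OpenCV 4.12 (cv2) and the standard library are available. Lean on these libraries where they do the work, as an engineer would, in place of code of your own. Each camera call takes 0.05 s, during which the arm holds its last target.

### The job

Roll the slatted shutter of the roll-top cabinet open by its brass pull, lay the white soap box from the counter flat on the cabinet's floor in front of the round tin, then roll the shutter fully shut again and let go. Set the box down gently, and leave the tin and the other goods where they are.

Things in the scene. Friction and masses are not known exactly. Their poses are not given: they have to be found in the camera images.
- cabinet: Fixed wooden roll-top cabinet, 262 deep (x) x 260 wide (y) x 199 high mm; end panels 12 mm thick, 236 mm apart, half-round on top (radius 131 mm round the shutter's axis). Origin: centre of its underside. -x is the front, z up. Inner floor 20 mm above the counter; front sill from x = -125 to -113 mm, top at z = 64 mm. A fixed hood covers the rear (x > +45 mm at the top).
- cabinet_axis (a point): Axis of the shutter's curved track: a horizontal line along the cabinet's y through this point, 68 mm above the counter at the cabinet's centre.
- cabinet_place (a point): Free spot for the soap box: a point on the cabinet's inner floor, 62 mm in front of the cabinet's centre. With the shutter fully open it is clear from straight above: 236 mm between the end panels, and from the sill (x = -113 mm) back to x = +10 mm.
- curtain (a joint): Shutter of wooden slats on a circular track of radius 115 mm round the axis; rad, 0 = fully shut (front edge on the sill), 1.70 = fully open (edge past the top, slats under the rear hood). Positive rolls it up and back. Stiff track: it stays wherever it is left, and may slip a little in the grip, so check that it is home; about 1 to 3 N at the pull moves it.
- curtain_grip (a point): Grip point on the brass pull amid the shutter's front rail: a tab 36 mm wide (cabinet's y), 11 to 16 mm thick, sticking out radially from 120 to 163 mm off the axis. The point is 147 mm from the axis, at (joint value + 0.07 rad) above level, from the front over the top. Pinched across its 36 mm it can turn between the fingers, so the hand may point down all the way.
- soap_center (a point): Centre (half-way up) of the plain white soap box, 56 (its x) x 78 (its y) x 26 mm high, about 0.12 kg, lying flat on the open counter left of the cabinet.
- tin: Round slip-lid tin, diameter 74, 32 mm high, origin at the centre of its underside, standing loose on the cabinet's floor at the back, about 55 mm behind the cabinet's centre. Leave it.
- balm: Small square green carton 50 x 50 x 22 mm, origin under its centre, loose on the counter near the front edge. Leave it.
- jar: Clip-top jar, 90 x 84 x 121 mm, origin under its centre, loose on the counter to the left. Leave it.
Mind the look-alikes: they are no part of the job. There is more than one size of the part that bears soap_center; the job needs the smaller.

How it is judged:
By the outcome, as a careful person would: the job done as asked, in the order asked, and still so for the second after the job is handed in, with the robot touching nothing.
It also fails if it takes over 72 s, if anything falls off the work surface, if the arm or the gripper's body presses on something with over 40 N, if the wrist force passes 120 N, or if a joint passes its speed limit or range.

## Working session

There is one attempt and no reset: what is moved stays moved. The work goes in short steps, Python scripts to look and compute and a tool call to move; the robot and the scene stay as the last step left them, time stands still between calls to the robot, and variables do not carry over. Pictures are saved under pics/ and viewed, and the job is handed in when it is done.

Besides the shell and the picture viewer there is one more tool, called after "Request:" by a JSON object that holds its "api" and its "payload", one argument or row to a line. servo_tool: Moves the arm, as the interface text tells. Its arguments: {"type":"object","properties":{"steps":{"type":"array","items":{"type":"number"}},"newtons":{"type":"number"}},"required":["steps"]}

```bash
ls; mkdir -p pics; python3 - <<'E'
from bench import readout, imaging, bot
import cv2
print(readout.read_state()); print(bot.grasp_offset)
for n in ("scene","top"):
    p,d=imaging.capture(n); cv2.imwrite(f"pics/{n}0.png",p[:,:,::-1]); 
    import numpy as np; np.save(f"pics/{n}0.npy",d); np.save(f"pics/{n}0c.npy",p)
    print(n,imaging.camera_params(n))
E
```

```text
pics
{'time': 0.0, 'qpos': array([-1.35302692e+00,  3.20312655e-01,  1.56570954e+00,  2.36175568e-05,
        1.25737602e+00, -1.99796349e-02]), 'qd': array([-1.46791510e-04,  1.69096013e-03, -1.55886860e-03, -9.82529749e-04,
       -1.35431763e-03,  7.78763028e-05]), 'joint_torque': array([-2.80694461e-03, -4.12461448e+01, -2.31971794e+01,  7.25554302e-02,
        4.57105518e-02, -1.40552047e-04]), 'tool_pos': array([ 0.13532972, -0.55831835,  0.21309651]), 'ee_rot': array([ 7.85973117e-01, -6.18260013e-01, -6.91154304e-04, -5.80902566e-04]), 'contact_force': array([ 0.02744297, -0.98197032, -0.16612324]), 'torque': array([0.02937607, 0.03338654, 0.00358235]), 'finger_gap': 0.0912221467978079}
0.0188
scene {'camera_matrix': array([[489.11596645,   0.        , 283.18352821],
       [  0.        , 489.11596645, 214.06829956],
       [  0.        ,   0.        ,   1.        ]]), 'origin': array([1.22993333, 0.04445976, 1.14689296]), 'orientation': array([0.20364798, 0.21154393, 0.69301566, 0.6584117 ])}
top {'camera_matrix': array([[460.75266615,   0.        , 277.16475947],
       [  0.        , 460.75266615, 210.87329423],
       [  0.        ,   0.        ,   1.        ]]), 'origin': array([-0.17551668,  0.35744095,  1.27507364]), 'orientation': array([-0.14479712,  0.23736627,  0.80821593, -0.51911275])}
```

View pics/scene0.png

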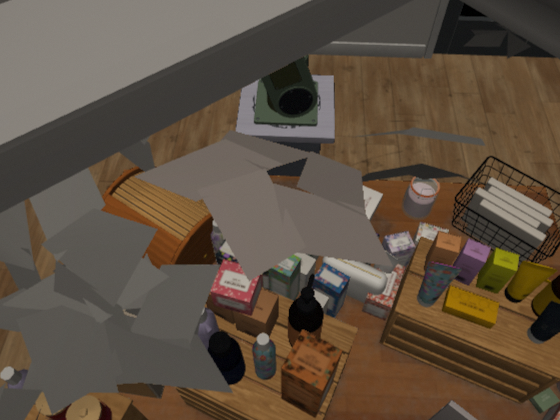

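View pics/top0.png

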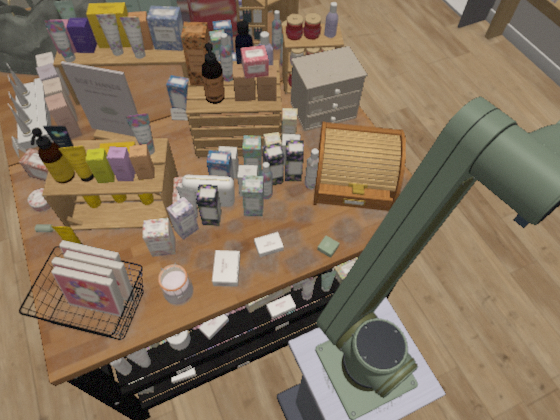

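Top view: the cabinet is at about (358,165) with its pull near (358,188). There are white flat boxes at (269,243) and (227,267), and a few more on the shelf below the counter at (283,305), (213,327), (183,374) and (347,270). The balm is at (328,246) and the jar at (174,283). Next I'll measure the boxes and look at a crop.

```bash
cat > h.py <<'E'
import numpy as np, cv2
from scipy.spatial.transform import Rotation as R
def pix2world(cp,u,v,d=None,z=None):
    K=cp["camera_matrix"]; x=(np.asarray(u,float)-K[0,2])/K[0,0]; y=(np.asarray(v,float)-K[1,2])/K[1,1]
    r=np.stack([x,-y,-np.ones_like(x)],-1)
    r=R.from_quat(cp["orientation"]).apply(r.reshape(-1,3)).reshape(r.shape)
    o=cp["origin"]
    if d is not None: return o+r*np.asarray(d)[...,None]
    return o+r*((z-o[2])/r[...,2])[...,None]
def cloud(cp,d):
    v,u=np.mgrid[:d.shape[0],:d.shape[1]]; return pix2world(cp,u,v,d=d)
def proj(cp,P):
    q=R.from_quat(cp["orientation"]).inv().apply(np.atleast_2d(P)-cp["origin"]); K=cp["camera_matrix"]
    return np.stack([K[0,2]+K[0,0]*q[:,0]/-q[:,2],K[1,2]-K[1,1]*q[:,1]/-q[:,2]],-1)
E
python3 - <<'E'
from h import *; from bench import imaging
cp=imaging.camera_params("top"); d=np.load("pics/top0.npy"); c=np.load("pics/top0c.npy"); W=cloud(cp,d)
hsv=cv2.cvtColor(c,cv2.COLOR_RGB2HSV)
m=((hsv[...,1]<50)&(hsv[...,2]>140)&(W[...,2]>0.012)&(W[...,2]<0.06)).astype(np.uint8)
n,l,s,ce=cv2.connectedComponentsWithStats(m)
for i in range(1,n):
    if s[i,4]>80:
        P=W[l==i]; zt=np.median(P[:,2]); 
        cn=cv2.findContours((l==i).astype(np.uint8),0,2)[0][0][:,0,:]
        Q=pix2world(cp,cn[:,0],cn[:,1],z=zt)[:,:2]
        print(ce[i].round(),s[i,4],'z',zt.round(4),cv2.minAreaRect((Q*1000).astype(np.float32)))
# counter heights
for u,v in [(250,300),(300,250),(358,188),(328,246),(269,243),(227,267),(283,305),(340,205),(380,210)]: print(u,v,W[v,u].round(4))
crop=c[120:300,190:420]; cv2.imwrite("pics/crop0.png",cv2.resize(crop,None,fx=3.4,fy=3.3,interpolation=cv2.INTER_CUBIC)[:,:,::-1])
E
```

```text
[ 33. 111.] 1099 z 0.0444 ((1284.521240234375, 656.0709838867188), (114.00444793701172, 341.97088623046875), 80.1453857421875)
[178. 113.] 101 z 0.0289 ((1072.3038330078125, 165.58441162109375), (58.781002044677734, 45.33635330200195), 65.89976501464844)
[ 37. 198.] 230 z 0.034 ((892.5209350585938, 701.1944580078125), (71.19976806640625, 50.95306396484375), 2.8268966674804688)
[268. 243.] 437 z 0.0276 ((440.21484375, 85.95783233642578), (79.56912231445312, 59.03803634643555), 83.78248596191406)
[328. 245.] 206 z 0.0238 ((359.93402099609375, -79.71084594726562), (46.69179916381836, 48.185203552246094), 31.571531295776367)
[226. 266.] 814 z 0.0352 ((417.18310546875, 233.27859497070312), (73.63945770263672, 105.62394714355469), 63.65825653076172)
[355. 383.] 1399 z 0.0142 ((-0.1185760498046875, -2.2736282348632812), (204.05419921875, 205.36146545410156), 89.8745346069336)
250 300 [ 0.3103  0.2041 -0.02  ]
300 250 [0.389  0.0013 0.0008]
358 188 [ 0.4495 -0.218   0.1285]
328 246 [ 0.3562 -0.0772  0.0223]
269 243 [0.4386 0.0845 0.0264]
227 267 [0.4125 0.2322 0.0347]
283 305 [ 0.3835  0.0519 -0.4035]
340 205 [ 0.4819 -0.1913  0.005 ]
380 210 [ 0.411  -0.3019  0.0042]
```

View pics/crop0.png

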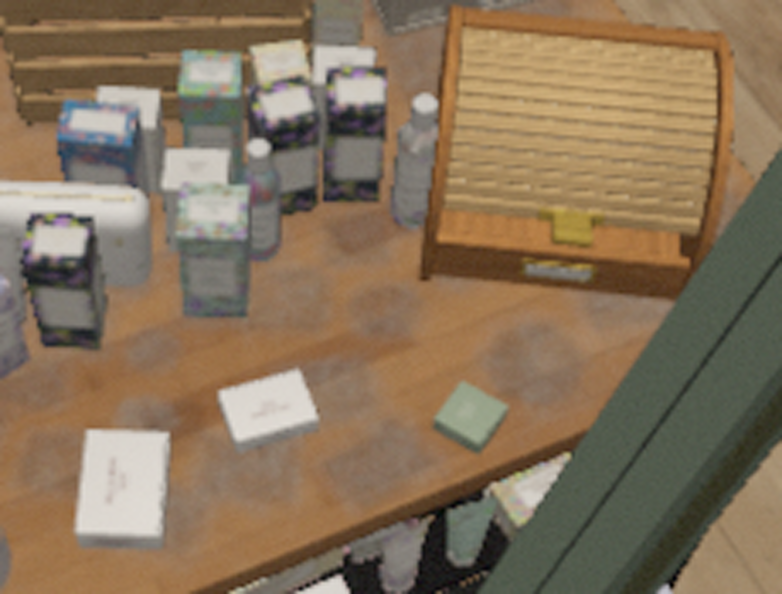

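Chosen: the box at (269,243), measured about 80x59 with its top at 27 mm, which is the smaller size. The other box at (227,267) is 106x74 with its top at 35 mm. Now the cabinet pose.

```bash
python3 - <<'E'
from h import *; from bench import imaging
from scipy.optimize import least_squares
cp=imaging.camera_params("top"); d=np.load("pics/top0.npy"); c=np.load("pics/top0c.npy"); W=cloud(cp,d)
hsv=cv2.cvtColor(c,cv2.COLOR_RGB2HSV)
roi=np.zeros(d.shape,bool); roi[115:215,310:405]=1
print(hsv[145,360],hsv[188,358],hsv[125,400],hsv[198,340])
# slats: interior polygon
m=np.zeros(d.shape,np.uint8); cv2.fillPoly(m,[np.array([[330,135],[395,140],[390,175],[328,170]])],1)
P=W[(m>0)&(d>0)]; print(P.min(0),P.max(0))
def f(p):
    # p: yaw (cab x dir angle), offset of axis along cab x, r
    n=np.array([np.cos(p[0]),np.sin(p[0])]); x=P[:,:2]@n-p[1]
    return np.hypot(x,P[:,2]-0.068)-p[2]
best=None
for y0 in np.linspace(-1.6,1.6,17):
    n=np.array([np.cos(y0),np.sin(y0)])
    r=least_squares(f,[y0,np.median(P[:,:2]@n),.117],loss='soft_l1',f_scale=.002)
    if best is None or r.cost<best.cost: best=r
print(best.x,np.degrees(best.x[0]),best.cost,np.median(abs(f(best.x))))
yaw,off,r=best.x
n=np.array([np.cos(yaw),np.sin(yaw)]); t=np.array([-n[1],n[0]])
# yellow pull
hm=roi&(hsv[...,0]>22)&(hsv[...,0]<34)&(hsv[...,1]>150)
hm[:178]=0
n2,l,s,ce=cv2.connectedComponentsWithStats(hm.astype(np.uint8))
for i in range(1,n2):
    if s[i,4]>15:
        Q=W[l==i]; print(ce[i],s[i],'cabx',np.percentile(Q[:,:2]@n-off,[5,50,95]),'caby',np.percentile(Q[:,:2]@t,[2,50,98]),'z',np.percentile(Q[:,2],[5,50,95]))
# all points in ROI above z .06: extents in t
Q=W[roi&(W[...,2]>.03)&(W[...,2]<.21)]
X=Q[:,:2]@n-off;Y=Q[:,:2]@t
k=(abs(X)<.14)
print('Y pct',np.percentile(Y[k],[0.5,2,98,99.5]))
rr=np.hypot(X,Q[:,2]-.068); k2=k&(rr>.125)&(rr<.136)&(Q[:,2]>.1)
h,e=np.histogram(Y[k2],bins=np.arange(-.6,.4,.004)); print([(round(a,3),b) for a,b in zip(e,h) if b>0])
E
```

```text
[ 19 106 204] [ 22 161 170] [ 15  88 148] [ 14 155  92]
[ 0.44191016 -0.38319813  0.13788846] [ 0.63154852 -0.15877369  0.19560726]
[-0.54955886  0.63560963  0.12002886] -31.487403534157956 0.006241682146956021 0.001969906492961221
Y pct [-0.07920101 -0.07493965  0.19020951  0.19878068]
[(np.float64(-0.084), np.int64(19)), (np.float64(-0.08), np.int64(75)), (np.float64(-0.076), np.int64(81)), (np.float64(-0.072), np.int64(55)), (np.float64(-0.068), np.int64(15)), (np.float64(-0.064), np.int64(9)), (np.float64(-0.06), np.int64(8)), (np.float64(-0.056), np.int64(13)), (np.float64(-0.052), np.int64(14)), (np.float64(-0.048), np.int64(11)), (np.float64(-0.044), np.int64(14)), (np.float64(-0.04), np.int64(10)), (np.float64(-0.036), np.int64(12)), (np.float64(-0.032), np.int64(13)), (np.float64(-0.028), np.int64(11)), (np.float64(-0.024), np.int64(10)), (np.float64(-0.02), np.int64(8)), (np.float64(-0.016), np.int64(15)), (np.float64(-0.012), np.int64(11)), (np.float64(-0.008), np.int64(8)), (np.float64(-0.004), np.int64(11)), (np.float64(0.0), np.int64(15)), (np.float64(0.004), np.int64(8
[... 827 characters left out ...]
t64(14)), (np.float64(0.104), np.int64(10)), (np.float64(0.108), np.int64(8)), (np.float64(0.112), np.int64(7)), (np.float64(0.116), np.int64(14)), (np.float64(0.12), np.int64(13)), (np.float64(0.124), np.int64(8)), (np.float64(0.128), np.int64(8)), (np.float64(0.132), np.int64(13)), (np.float64(0.136), np.int64(13)), (np.float64(0.14), np.int64(11)), (np.float64(0.144), np.int64(12)), (np.float64(0.148), np.int64(12)), (np.float64(0.152), np.int64(8)), (np.float64(0.156), np.int64(10)), (np.float64(0.16), np.int64(12)), (np.float64(0.164), np.int64(65)), (np.float64(0.168), np.int64(70)), (np.float64(0.172), np.int64(82)), (np.float64(0.176), np.int64(32)), (np.float64(0.196), np.int64(1))]
```

```bash
python3 - <<'E'
from h import *; from bench import imaging
cp=imaging.camera_params("top"); d=np.load("pics/top0.npy"); c=np.load("pics/top0c.npy"); W=cloud(cp,d)
yaw,off=-.5496,.6356
n=np.array([np.cos(yaw),np.sin(yaw)]); t=np.array([-n[1],n[0]])
for v in range(176,206,2):
    for u in (345,358,):
        p=W[v,u]; x=p[:2]@n-off; print(v,u,'x %.3f y %.3f z %.3f ang %.2f r %.3f'%(x,p[:2]@t-.0475,p[2],np.arctan2(p[2]-.068,-x),np.hypot(x,p[2]-.068)),c[v,u],end=' | ')
    print()
print([ (u,tuple((np.r_[W[187,u,:2]@n-off,W[187,u,:2]@t-.0475,W[187,u,2]]).round(3)),c[187,u].tolist()) for u in range(346,372)])
C=np.array([*(off*n+.0475*t)]);print('centre',C)
cv2.imwrite("pics/crop1.png",cv2.resize(c[110:220,305:415],None,fx=5.4,fy=5.4,interpolation=cv2.INTER_CUBIC)[:,:,::-1])
E
```

```text
176 345 x -0.100 y 0.043 z 0.131 ang 0.56 r 0.118 [186 160 124] | 176 358 x -0.095 y 0.003 z 0.132 ang 0.59 r 0.115 [167 137  95] | 
178 345 x -0.104 y 0.042 z 0.127 ang 0.51 r 0.119 [157 129  89] | 178 358 x -0.105 y 0.003 z 0.134 ang 0.56 r 0.124 [173 143 100] | 
180 345 x -0.111 y 0.042 z 0.126 ang 0.48 r 0.125 [153 123  83] | 180 358 x -0.104 y 0.001 z 0.123 ang 0.48 r 0.117 [153 125  86] | 
182 345 x -0.112 y 0.040 z 0.117 ang 0.41 r 0.123 [171 141  98] | 182 358 x -0.113 y 0.001 z 0.125 ang 0.47 r 0.126 [163 134  91] | 
184 345 x -0.115 y 0.039 z 0.110 ang 0.35 r 0.122 [144 116  80] | 184 358 x -0.116 y 0.000 z 0.119 ang 0.41 r 0.127 [168 141  72] | 
186 345 x -0.056 y 0.029 z 0.020 ang -0.71 r 0.074 [166 118  69] | 186 358 x -0.122 y -0.000 z 0.116 ang 0.37 r 0.131 [170 143  65] | 
188 345 x -0.066 y 0.029 z 0.022 ang -0.61 r 0.081 [180 126  70] | 188 358 x -0.138 y 0.001 z 0.129 ang 0.41 r 0.151 [170 142  63] | 
190 345 x -0.075 y 0.029 z 0.023 ang -0.54 r 0.088 [179 125  72] | 190 358 x -0.150 y 0.002 z 0.134 ang 0.41 r 0.164 [174 147  64] | 
192 345 x -0.083 y 0.029 z 0.022
[... 2405 characters left out ...]
, (364, (np.float64(-0.115), np.float64(-0.021), np.float64(0.105)), [105, 85, 35]), (365, (np.float64(-0.117), np.float64(-0.023), np.float64(0.108)), [117, 95, 39]), (366, (np.float64(-0.118), np.float64(-0.026), np.float64(0.11)), [118, 97, 44]), (367, (np.float64(-0.12), np.float64(-0.028), np.float64(0.114)), [131, 104, 58]), (368, (np.float64(-0.116), np.float64(-0.032), np.float64(0.108)), [135, 111, 75]), (369, (np.float64(-0.115), np.float64(-0.036), np.float64(0.108)), [136, 111, 69]), (370, (np.float64(-0.112), np.float64(-0.039), np.float64(0.104)), [133, 107, 74]), (371, (np.float64(-0.116), np.float64(-0.041), np.float64(0.11)), [133, 107, 72])]
centre [ 0.56680887 -0.29149839]
```

View pics/crop1.png

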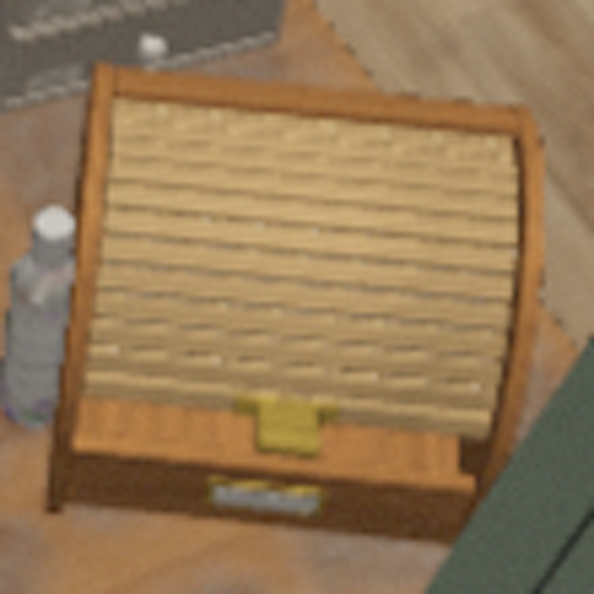

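```bash
cat >> h.py <<'E'
C=np.array([.5668,-.2915]); YAW=-.5496
N=np.array([np.cos(YAW),np.sin(YAW)]); T=np.array([-N[1],N[0]])
def cab(x,y,z): return np.r_[C+N*x+T*y,z]
def tocab(p): return np.array([(p[:2]-C)@N,(p[:2]-C)@T,p[2]])
def go(targets,from_pose=None):
    """targets: list of (tcp xyz, theta deg or None); prints cm shifts in tool axes and turn"""
    from bench import readout
    s=readout.read_state(); p,q=(s["tool_pos"],s["ee_rot"]) if from_pose is None else from_pose
    M=R.from_quat(q); xd=M.as_matrix()[:,0]; th0=np.degrees(np.arctan2(xd[1],xd[0]))
    print('t %.2f'%s['time'],'tcp',s['tool_pos'].round(4),'cab',tocab(s['tool_pos']).round(4),'theta %.2f'%th0,'F',s['contact_force'].round(1),'gap %.4f'%s['finger_gap'])
    for P,th in targets:
        dd=M.inv().apply(np.asarray(P)-p)*100
        tr=0 if th is None else -np.radians((th-th0+180)%360-180)
        print('  d',dd.round(2),'turn %.3f'%tr,'->',np.round(P,4))
E
python3 - <<'E'
from h import *
go([(cab(-.140,0,.25),-121.5),(cab(-.140,0,.17),-121.5)])
E
```

```text
t 0.10 tcp [ 0.1354 -0.5584  0.2132] cab [-0.2285 -0.453   0.2132] theta -76.37 F [-0.5 -0.   0.7] gap 0.0912
  d [-25.7  -38.34  -3.64] turn 0.788 -> [ 0.4474 -0.2184  0.25  ]
  d [-25.69 -38.34   4.36] turn 0.788 -> [ 0.4474 -0.2184  0.17  ]
```

Request:
{"api": "servo_tool", "payload": {
  "steps": [-1, 0, 0, -3.6, 0, -1, -2, -3, -3.6, 0.1, -1, -4.1, -6.1, -3.6, 0.2, -1, -6.3, -9.4, -3.6, 0.3, -1, -8.5, -12.7, -3.6, 0.4, -1, -10.7, -16, -3.6, 0.5, -1, -12.9, -19.3, -3.6, 0.6, -1, -15, -22.5, -3.6, 0.7]
}}

```text
time: 0.77
tool_pos: [0.3195, -0.3581, 0.2497]
ee_rot: [-0.524, 0.852, 0.0, 0.0]
contact_force: [0.3, -1.2, -0.2]
finger_gap: 0.0913
```

```bash
python3 - <<'E'
from h import *
go([(cab(-.140,0,.25),-121.5),(cab(-.140,0,.17),-121.5)])
E
```

```text
t 0.77 tcp [ 0.3195 -0.3581  0.2497] cab [-0.176  -0.186   0.2497] theta -116.78 F [ 0.3 -1.2 -0.2] gap 0.0913
  d [-18.24  -5.12  -0.02] turn 0.082 -> [ 0.4474 -0.2184  0.25  ]
  d [-18.24  -5.12   7.98] turn 0.082 -> [ 0.4474 -0.2184  0.17  ]
```

Request:
{"api": "servo_tool", "payload": {
  "steps": [-1, -3.6, -1, 0, 0.082, -1, -7.3, -2, 0, 0.082, -1, -11, -3, 0, 0.082, -1, -14.6, -4, 0, 0.082, -1, -18.2, -5.1, 2, 0.082, -1, -18.2, -5.1, 5, 0.082, -1, -18.2, -5.1, 5, 0.082, -1, -18.2, -5.1, 5, 0.082]
}}

```text
time: 1.43
tool_pos: [0.4445, -0.2192, 0.1987]
ee_rot: [-0.491, 0.871, 0.002, -0.001]
contact_force: [-0.7, -0.3, 0.4]
finger_gap: 0.0911
```

```bash
python3 - <<'E'
from h import *
from bench import imaging
cp=imaging.camera_params("wrist"); p,d=imaging.capture("wrist"); cv2.imwrite("pics/w1.png",p[:,:,::-1]); np.save("pics/w1.npy",d)
W=cloud(cp,d); hsv=cv2.cvtColor(p,cv2.COLOR_RGB2HSV)
print(proj(cp,cab(-.140,0,.122)))
go([(cab(-.140,0,.103),-121.5)])
E
```

```text
[[277.978001   220.38184808]]
t 1.48 tcp [ 0.4453 -0.2203  0.2002] cab [-0.1409 -0.0027  0.2002] theta -121.20 F [-0.3 -0.5  0.9] gap 0.0912
  d [-0.28 -0.09  9.72] turn 0.005 -> [ 0.4474 -0.2184  0.103 ]
```

View pics/w1.png

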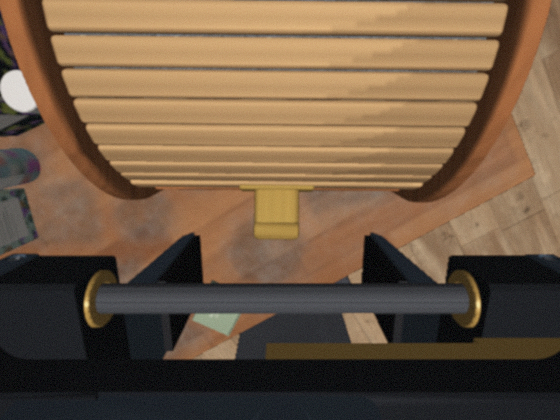

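The wrist view shows the pull at (277,210), midway between the fingers, which are at about 200 and 365. I'll refine the cabinet fit from this nearer view.

```bash
python3 - <<'E'
from h import *
from bench import imaging
from scipy.optimize import least_squares
cp=imaging.camera_params("wrist"); d=np.load("pics/w1.npy"); W=cloud(cp,d)
m=np.zeros(d.shape,np.uint8); cv2.fillPoly(m,[np.array([[90,10],[480,10],[440,160],[120,160]])],1)
P=W[(m>0)&(d>0)]
def f(p):
    n=np.array([np.cos(p[0]),np.sin(p[0])]); return np.hypot(P[:,:2]@n-p[1],P[:,2]-0.068)-p[2]
r=least_squares(f,[-.55,.6356,.12],loss='soft_l1',f_scale=.001); print(r.x, np.median(abs(f(r.x))))
n=np.array([np.cos(r.x[0]),np.sin(r.x[0])]);t=np.array([-n[1],n[0]])
Q=W[d>0]; X=Q[:,:2]@n-r.x[1]; rr=np.hypot(X,Q[:,2]-.068);Y=Q[:,:2]@t
k=(rr>.126)&(rr<.135)&(Q[:,2]>.12)&(X<0)
h,e=np.histogram(Y[k],bins=np.arange(-.1,.2,.003)); print([(round(a,3),int(b)) for a,b in zip(e,h) if b>150])
for v in (190,195,200,205,210,215,220,225,230,236):
    p=W[v,277]; x=p[:2]@n-r.x[1]; print(v,'x %.4f z %.4f ang %.3f r %.4f'%(x,p[2],np.arctan2(p[2]-.068,-x),np.hypot(x,p[2]-.068)))
row=[(u,(W[212,u,:2]@t).round(4),W[212,u,2].round(3)) for u in range(246,310,2)];print([(u,float(y)) for u,y,z in row if z>.09])
E
```

```text
[-0.55416507  0.63629155  0.12049965] 0.0005338713341180995
[(np.float64(-0.079), 364), (np.float64(-0.076), 1095), (np.float64(-0.073), 1127), (np.float64(-0.07), 2218), (np.float64(-0.067), 692), (np.float64(0.167), 1846), (np.float64(0.17), 1504), (np.float64(0.173), 1069), (np.float64(0.176), 1015)]
190 x -0.1159 z 0.1180 ang 0.407 r 0.1262
195 x -0.1195 z 0.1199 ang 0.409 r 0.1303
200 x -0.1234 z 0.1208 ang 0.404 r 0.1342
205 x -0.1274 z 0.1207 ang 0.392 r 0.1379
210 x -0.1310 z 0.1229 ang 0.397 r 0.1420
215 x -0.1348 z 0.1241 ang 0.394 r 0.1460
220 x -0.1386 z 0.1252 ang 0.392 r 0.1499
225 x -0.1415 z 0.1292 ang 0.408 r 0.1542
230 x -0.1450 z 0.1310 ang 0.410 r 0.1581
236 x -0.1510 z 0.1281 ang 0.379 r 0.1625
[(254, 0.0685), (256, 0.0668), (258, 0.0653), (260, 0.0635), (262, 0.062), (264, 0.0604), (266, 0.0588), (268, 0.0573), (270, 0.0556), (272, 0.054), (274, 0.0525), (276, 0.0509), (278, 0.0493), (280, 0.0477), (282, 0.0461), (284, 0.0446), (286, 0.043), (288, 0.0414), (290, 0.0398), (292, 0.0382), (294, 0.0366), (296, 0.035), (298, 0.0333)]
```

```bash
sed -i 's/^C=.*YAW=.*/YAW=-.5542; C=.6363*np.array([np.cos(YAW),np.sin(YAW)])+.0505*np.array([-np.sin(YAW),np.cos(YAW)])/' h.py; cat >>h.py <<'E'
def pull(a,r=.150,drop=.019): return cab(-r*np.cos(a),0,.068+r*np.sin(a)-drop)
E
python3 - <<'E'
from h import *
print(C)
go([(pull(.355),-121.75)])
E
```

```text
[ 0.567636   -0.29192003]
t 1.48 tcp [ 0.4453 -0.2203  0.2002] cab [-0.1418 -0.0035  0.2002] theta -121.20 F [-0.3 -0.5  0.9] gap 0.0912
  d [-0.35 -0.12  9.91] turn 0.010 -> [ 0.448  -0.2179  0.1011]
```

Request:
{"api": "servo_tool", "payload": {
  "steps": [-1, -0.35, -0.1, 3.5, 0.01, -1, -0.35, -0.1, 7, 0.01, -1, -0.35, -0.1, 9, 0.01, -1, -0.35, -0.1, 9.9, 0.01, 0, -0.35, -0.1, 9.9, 0.01, 1, -0.35, -0.1, 9.9, 0.01, 1, -0.35, -0.1, 9.9, 0.01, 1, -0.35, -0.1, 9.9, 0.01],
  "newtons": 25
}}

```text
time: 2.15
tool_pos: [0.4494, -0.2183, 0.1028]
ee_rot: [-0.486, 0.874, -0.002, 0.001]
contact_force: [-0.9, -0.9, -0.4]
finger_gap: 0.0674
```

Request:
{"api": "servo_tool", "payload": {
  "steps": [1, 0, 0, 0, 0, 1, 0, 0, 0, 0, 1, 0, 0, 0, 0, 1, 0, 0, 0, 0]
}}

```text
time: 2.48
tool_pos: [0.4484, -0.2174, 0.1012]
ee_rot: [-0.487, 0.874, -0.0, 0.0]
contact_force: [-0.2, -0.1, 0.8]
finger_gap: 0.0411
```

```bash
python3 - <<'E'
from h import *
go([(pull(.355+k*.1),None) for k in range(0,15)])
E
```

```text
t 2.48 tcp [ 0.4484 -0.2174  0.1012] cab [-0.1406  0.0006  0.1012] theta -121.75 F [-0.2 -0.1  0.8] gap 0.0411
  d [0.06 0.   0.01] turn 0.000 -> [ 0.448  -0.2179  0.1011]
  d [ 0.06 -0.59 -1.37] turn 0.000 -> [ 0.4531 -0.221   0.1149]
  d [ 0.06 -1.32 -2.68] turn 0.000 -> [ 0.4592 -0.2248  0.128 ]
  d [ 0.06 -2.17 -3.92] turn 0.000 -> [ 0.4665 -0.2293  0.1404]
  d [ 0.06 -3.14 -5.06] turn 0.000 -> [ 0.4747 -0.2344  0.1518]
  d [ 0.06 -4.22 -6.1 ] turn 0.000 -> [ 0.4839 -0.2401  0.1622]
  d [ 0.06 -5.4  -7.02] turn 0.000 -> [ 0.494  -0.2463  0.1714]
  d [ 0.06 -6.67 -7.83] turn 0.000 -> [ 0.5047 -0.253   0.1795]
  d [ 0.06 -8.01 -8.5 ] turn 0.000 -> [ 0.5161 -0.26    0.1862]
  d [ 0.06 -9.41 -9.03] turn 0.000 -> [ 0.528  -0.2674  0.1916]
  d [  0.06 -10.86  -9.43] turn 0.000 -> [ 0.5403 -0.275   0.1955]
  d [  0.06 -12.34  -9.67] turn 0.000 -> [ 0.5529 -0.2828  0.198 ]
  d [  0.06 -13.83  -9.77] turn 0.000 -> [ 0.5656 -0.2907  0.199 ]
  d [  0.06 -15.33  -9.72] turn 0.000 -> [ 0.5784 -0.2986  0.1985]
  d [  0.06 -16.82  -9.52] turn 0.000 -> [ 0.591  -0.3064  0.1965]
```

Request:
{"api": "servo_tool", "payload": {
  "steps": [1, 0, 0, 0, 0, 1, 0, 0, 0, 0, 1, 0, 0, 0, 0]
}}

```text
time: 2.73
tool_pos: [0.4488, -0.2165, 0.1011]
ee_rot: [-0.486, 0.874, 0.0, 0.001]
contact_force: [2.8, 4.4, 0.7]
finger_gap: 0.0359
```

Request:
{"api": "servo_tool", "payload": {
  "steps": [1, 0, -0.3, -0.7, 0, 1, 0, -0.6, -1.4, 0, 1, 0, -0.95, -2.05, 0, 1, 0, -1.3, -2.7, 0, 1, 0, -1.75, -3.3, 0, 1, 0, -2.15, -3.9, 0, 1, 0, -2.65, -4.5, 0, 1, 0, -3.15, -5.05, 0]
}}

```text
time: 3.4
tool_pos: [0.4741, -0.2321, 0.1502]
ee_rot: [-0.487, 0.874, 0.003, -0.001]
contact_force: [2.3, 4.2, -5.3]
finger_gap: 0.0354
```

```bash
python3 - <<'E'
from h import *
go([(pull(.755+k*.1),None) for k in range(0,11)])
E
```

```text
t 3.40 tcp [ 0.4741 -0.2321  0.1502] cab [-0.1111  0.0017  0.1502] theta -121.77 F [ 2.3  4.2 -5.3] gap 0.0354
  d [ 0.17 -0.18 -0.16] turn 0.000 -> [ 0.4747 -0.2344  0.1518]
  d [ 0.16 -1.26 -1.21] turn 0.000 -> [ 0.4839 -0.2401  0.1622]
  d [ 0.16 -2.43 -2.14] turn 0.000 -> [ 0.494  -0.2463  0.1714]
  d [ 0.16 -3.69 -2.95] turn 0.000 -> [ 0.5047 -0.253   0.1795]
  d [ 0.16 -5.03 -3.63] turn 0.000 -> [ 0.5161 -0.26    0.1862]
  d [ 0.16 -6.42 -4.18] turn 0.000 -> [ 0.528  -0.2674  0.1916]
  d [ 0.16 -7.87 -4.58] turn 0.000 -> [ 0.5403 -0.275   0.1955]
  d [ 0.15 -9.35 -4.83] turn 0.000 -> [ 0.5529 -0.2828  0.198 ]
  d [  0.15 -10.84  -4.94] turn 0.000 -> [ 0.5656 -0.2907  0.199 ]
  d [  0.15 -12.34  -4.9 ] turn 0.000 -> [ 0.5784 -0.2986  0.1985]
  d [  0.15 -13.83  -4.71] turn 0.000 -> [ 0.591  -0.3064  0.1965]
```

Request:
{"api": "servo_tool", "payload": {
  "steps": [1, -0.05, -0.55, -0.55, 0, 1, -0.1, -1.1, -1.05, 0, 1, -0.15, -1.65, -1.5, 0, 1, -0.15, -2.25, -2, 0, 1, -0.15, -2.85, -2.4, 0, 1, -0.15, -3.5, -2.8, 0, 1, -0.15, -4.2, -3.15, 0, 1, -0.15, -4.85, -3.45, 0]
}}

```text
time: 4.07
tool_pos: [0.5175, -0.2588, 0.1865]
ee_rot: [-0.487, 0.874, -0.0, -0.0]
contact_force: [-1.6, 1.8, -3.5]
finger_gap: 0.036
```

```bash
python3 - <<'E'
from h import *
go([(pull(1.155+k*.1),None) for k in range(0,8)])
E
```

```text
t 4.07 tcp [ 0.5175 -0.2588  0.1865] cab [-0.0601  0.0018  0.1865] theta -121.76 F [-1.6  1.8 -3.5] gap 0.0360
  d [0.18 0.05 0.03] turn 0.000 -> [ 0.5161 -0.26    0.1862]
  d [ 0.18 -1.35 -0.51] turn 0.000 -> [ 0.528  -0.2674  0.1916]
  d [ 0.18 -2.79 -0.9 ] turn 0.000 -> [ 0.5403 -0.275   0.1955]
  d [ 0.18 -4.27 -1.15] turn 0.000 -> [ 0.5529 -0.2828  0.198 ]
  d [ 0.17 -5.77 -1.25] turn 0.000 -> [ 0.5656 -0.2907  0.199 ]
  d [ 0.17 -7.27 -1.2 ] turn 0.000 -> [ 0.5784 -0.2986  0.1985]
  d [ 0.17 -8.75 -1.  ] turn 0.000 -> [ 0.591  -0.3064  0.1965]
  d [  0.17 -10.21  -0.65] turn 0.000 -> [ 0.6034 -0.3141  0.193 ]
```

Request:
{"api": "servo_tool", "payload": {
  "steps": [1, 0, -1.35, -0.55, 0, 1, 0, -2.8, -0.95, 0, 1, 0, -4.25, -1.2, 0, 1, 0, -5.75, -1.3, 0, 1, 0, -7.2, -1.25, 0, 1, 0, -8.6, -1.05, 0, 1, 0, -9.2, -0.95, 0, 1, 0, -9.2, -0.95, 0]
}}

```text
time: 4.73
tool_pos: [0.5971, -0.3079, 0.1969]
ee_rot: [-0.487, 0.874, -0.002, 0.001]
contact_force: [-0.2, 0.7, 3.5]
finger_gap: 0.0359
```

Request:
{"api": "servo_tool", "payload": {
  "steps": [1, 0, 0, 0, 0, 1, 0, 0, 0, 0]
}}

```text
time: 4.9
tool_pos: [0.5968, -0.3077, 0.197]
ee_rot: [-0.487, 0.874, -0.003, 0.001]
contact_force: [2.2, -2.0, 4.0]
finger_gap: 0.036
```

```bash
python3 - <<'E'
from h import *
from bench import imaging
go([(pull(1.77),None)])
p,d=imaging.capture("top"); cv2.imwrite("pics/t2.png",p[:,:,::-1])
p,d=imaging.capture("wrist"); cv2.imwrite("pics/w2.png",p[:,:,::-1])
E
```

```text
t 4.90 tcp [ 0.5968 -0.3077  0.197 ] cab [0.0331 0.0019 0.197 ] theta -121.76 F [ 2.2 -2.   4. ] gap 0.0360
  d [0.19 0.34 0.09] turn 0.000 -> [ 0.5929 -0.3075  0.196 ]
```

View pics/w2.png

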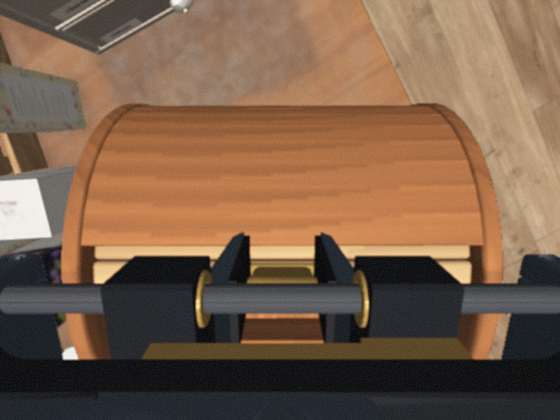

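View pics/t2.png

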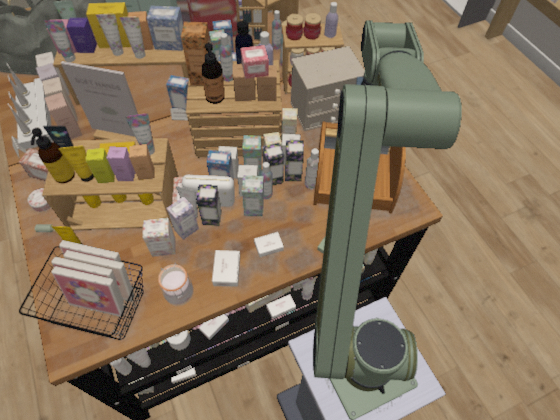

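Fully open: the interior is visible, and the grip angle of about 1.79 gives a joint value of about 1.7. Releasing and rising.

Request:
{"api": "servo_tool", "payload": {
  "steps": [-1, 0, 0, 0, 0, -1, 0, 0, 0, 0, -1, 0, 0, 0, 0, -1, 0, 0, 0, 0, -1, 0, 0, -2, 0, -1, 0, 0, -5, 0, -1, 0, 0, -8, 0, -1, 0, 0, -11, 0]
}}

```text
time: 5.67
tool_pos: [0.5948, -0.3064, 0.3061]
ee_rot: [-0.487, 0.874, 0.001, -0.001]
contact_force: [1.9, 0.1, -0.1]
finger_gap: 0.0864
```

```bash
python3 - <<'E'
from h import *
b=np.array([.440,.086])
go([((*b,.31),-6.2),((*b,.2),-6.2)])
E
```

```text
t 5.67 tcp [ 0.5948 -0.3064  0.3061] cab [0.0307 0.002  0.3061] theta -121.75 F [ 1.9  0.1 -0.1] gap 0.0864
  d [-25.22  33.81  -0.34] turn -2.017 -> [0.44  0.086 0.31 ]
  d [-25.22  33.79  10.66] turn -2.017 -> [0.44  0.086 0.2  ]
```

Request:
{"api": "servo_tool", "payload": {
  "steps": [-1, -2, 2.7, 0, -0.12, -1, -4, 5.4, 0, -0.24, -1, -6, 8.1, 0, -0.36, -1, -8, 10.8, 0, -0.48, -1, -10, 13.5, 0, -0.6, -1, -12, 16.2, 0, -0.72, -1, -14, 18.9, 0, -0.84, -1, -16, 21.6, 0, -0.96]
}}

```text
time: 6.33
tool_pos: [0.4946, -0.0556, 0.3051]
ee_rot: [0.837, -0.548, -0.0, 0.0]
contact_force: [0.3, 0.3, -0.6]
finger_gap: 0.0912
```

```bash
python3 - <<'E'
from h import *
b=np.array([.440,.086])
go([((*b,.31),-6.2),((*b,.2),-6.2)])
E
```

```text
t 6.33 tcp [ 0.4946 -0.0556  0.3051] cab [-0.1865  0.1625  0.3051] theta -66.43 F [ 0.3  0.3 -0.6] gap 0.0912
  d [-15.16  -0.66  -0.48] turn -1.051 -> [0.44  0.086 0.31 ]
  d [-15.15  -0.66  10.52] turn -1.051 -> [0.44  0.086 0.2  ]
```

Request:
{"api": "servo_tool", "payload": {
  "steps": [-1, -2.5, -0.1, 1.5, -0.12, -1, -5, -0.2, 3, -0.24, -1, -8, -0.4, 5, -0.36, -1, -11, -0.6, 7, -0.48, -1, -14, -0.7, 8.5, -0.6, -1, -15.1, -0.7, 10.5, -0.72, -1, -15.1, -0.7, 10.5, -0.84, -1, -15.1, -0.7, 10.5, -0.96]
}}

```text
time: 7.0
tool_pos: [0.4409, 0.0853, 0.199]
ee_rot: [0.995, -0.098, -0.002, 0.001]
contact_force: [0.3, -0.2, -1.0]
finger_gap: 0.0912
```

Request:
{"api": "servo_tool", "payload": {
  "steps": [-1, 0, 0, 0, -0.09, -1, 0, 0, 0, -0.09, -1, 0, 0, 0, -0.09]
}}

```text
time: 7.25
tool_pos: [0.4424, 0.0846, 0.2003]
ee_rot: [0.998, -0.059, -0.0, 0.0]
contact_force: [0.1, 0.6, 0.3]
finger_gap: 0.0911
```

```bash
python3 - <<'E'
from h import *
from bench import imaging
cp=imaging.camera_params("wrist"); p,d=imaging.capture("wrist"); cv2.imwrite("pics/w3.png",p[:,:,::-1]); np.save("pics/w3.npy",d)
W=cloud(cp,d); hsv=cv2.cvtColor(p,cv2.COLOR_RGB2HSV)
m=((hsv[...,1]<60)&(hsv[...,2]>130)&(W[...,2]>0.018)&(W[...,2]<0.035)).astype(np.uint8)
n,l,s,ce=cv2.connectedComponentsWithStats(m)
for i in range(1,n):
    if s[i,4]>800:
        zt=np.median(W[l==i][:,2]); cn=cv2.findContours((l==i).astype(np.uint8),0,2)[0]; cn=max(cn,key=len)[:,0,:]
        Q=pix2world(cp,cn[:,0],cn[:,1],z=zt)[:,:2]
        print(ce[i].round(),s[i,4],'z',zt.round(4),cv2.minAreaRect((Q*1000).astype(np.float32)))
go([((.44,.086,.1),-6.2)])
E
```

```text
[239.  47.] 8079 z 0.0339 ((418.6828308105469, 233.99908447265625), (73.76685333251953, 102.11795806884766), 63.661556243896484)
[281. 193.] 3615 z 0.026 ((441.66448974609375, 86.96678161621094), (77.80243682861328, 55.69523620605469), 83.53511810302734)
[232. 331.] 1296 z 0.022 ((360.65771484375, -78.67013549804688), (49.026798248291016, 48.910526275634766), 31.27882957458496)
t 7.30 tcp [0.4425 0.0845 0.2004] cab [-0.3045  0.2542  0.2004] theta -6.72 F [-0.2 -0.2  0.5] gap 0.0913
  d [-0.27 -0.12 10.04] turn -0.009 -> [0.44  0.086 0.1  ]
```

View pics/w3.png

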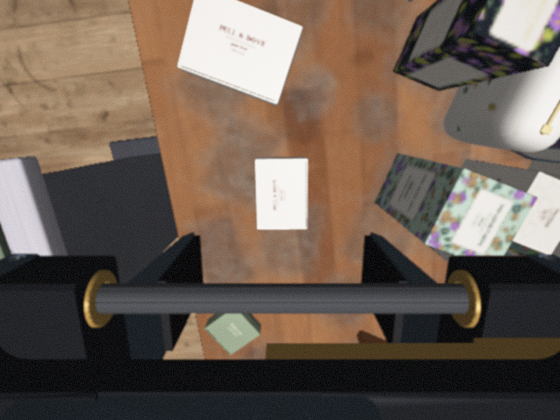

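Wrist view: the box at (281,193) measures 77.8x55.7 with its top at 26.0 mm. It is the correct, smaller one and lies centred between the fingers. Descending.

Request:
{"api": "servo_tool", "payload": {
  "steps": [-1, -0.1, -0.25, 4, 0, -1, -0.1, -0.25, 8, 0, -1, -0.1, -0.25, 12, 0, -1, -0.1, -0.25, 15, 0, -1, -0.1, -0.25, 17.5, 0, -1, -0.1, -0.25, 19, 0, -1, -0.1, -0.25, 19.5, 0, -1, -0.1, -0.25, 19.5, 0]
}}

```text
time: 7.97
tool_pos: [0.4413, 0.0869, 0.0045]
ee_rot: [0.998, -0.058, -0.001, 0.0]
contact_force: [-0.2, 0.7, 0.1]
finger_gap: 0.0911
```

Request:
{"api": "servo_tool", "payload": {
  "steps": [1, 0, 0, 0, 0, 1, 0, 0, 0, 0, 1, 0, 0, 0, 0, 1, 0, 0, 0, 0, 1, 0, 0, 0, 0, 1, 0, 0, 0, 0, 1, 0, 0, 0, 0, 1, 0, 0, 0, 0],
  "newtons": 15
}}

```text
time: 8.63
tool_pos: [0.4422, 0.0872, 0.0059]
ee_rot: [0.998, -0.057, 0.0, -0.0]
contact_force: [-2.0, -0.5, 5.9]
finger_gap: 0.0558
```

Request:
{"api": "servo_tool", "payload": {
  "steps": [1, 0, 0, 0, 0, 1, 0, 0, -0.5, 0, 1, 0, 0, -1, 0, 1, 0, 0, -1, 0]
}}

```text
time: 8.97
tool_pos: [0.4425, 0.0872, 0.0162]
ee_rot: [0.998, -0.057, 0.001, -0.0]
contact_force: [-0.1, -0.4, -1.5]
finger_gap: 0.0554
```

```bash
python3 - <<'E'
from h import *
go([(cab(-.062,0,.30),-121.75),(cab(-.062,0,.30),58.25)])
E
```

```text
t 8.97 tcp [0.4425 0.0872 0.0162] cab [-0.306   0.2565  0.0162] theta -6.59 F [-0.1 -0.4 -1.5] gap 0.0554
  d [ 11.21  33.58 -28.38] turn 2.010 -> [ 0.5149 -0.2593  0.3   ]
  d [ 11.21  33.58 -28.38] turn -1.132 -> [ 0.5149 -0.2593  0.3   ]
```

Request:
{"api": "servo_tool", "payload": {
  "steps": [1, 0, 0, -3.5, 0, 1, 0, 0.5, -7, -0.1, 1, 0, 1, -11, -0.2, 1, 0.5, 2, -15, -0.3, 1, 1, 3, -18.5, -0.4, 1, 2, 5, -21, -0.5, 1, 3, 8, -23, -0.6, 1, 4, 11, -25, -0.7]
}}

```text
time: 9.63
tool_pos: [0.469, -0.0274, 0.2671]
ee_rot: [0.957, 0.292, 0.001, 0.0]
contact_force: [0.9, 0.2, -2.8]
finger_gap: 0.0561
```

```bash
python3 - <<'E'
from h import *
go([(cab(-.062,0,.27),58.25)])
E
```

```text
t 9.63 tcp [ 0.469  -0.0274  0.2671] cab [-0.2231  0.173   0.2671] theta 33.90 F [ 0.9  0.2 -2.8] gap 0.0561
  d [-9.12 21.81 -0.28] turn -0.425 -> [ 0.5149 -0.2593  0.27  ]
```

Request:
{"api": "servo_tool", "payload": {
  "steps": [1, -1.4, 3.3, 0, -0.1, 1, -2.8, 6.6, 0, -0.2, 1, -4.2, 9.9, 0, -0.3, 1, -5.5, 13.2, 0, -0.42, 1, -6.9, 16.5, 0, -0.42, 1, -8.2, 19.7, 0, -0.42, 1, -9.1, 21.8, 0, -0.42, 1, -9.1, 21.8, 0, -0.42]
}}

```text
time: 10.3
tool_pos: [0.5138, -0.2631, 0.2642]
ee_rot: [0.877, 0.48, -0.001, 0.001]
contact_force: [0.3, 0.1, -1.3]
finger_gap: 0.0561
```

Request:
{"api": "servo_tool", "payload": {
  "steps": [1, 0, 0, 0, 0, 1, 0, 0, 0, 0, 1, 0, 0, 0, 0]
}}

```text
time: 10.55
tool_pos: [0.5133, -0.2575, 0.2654]
ee_rot: [0.876, 0.482, -0.0, -0.0]
contact_force: [1.0, 0.6, -1.3]
finger_gap: 0.0558
```

```bash
python3 - <<'E'
from h import *
from bench import imaging
go([(cab(-.062,0,.0265),58.25)])
cp=imaging.camera_params("wrist")
p,d=imaging.capture("wrist"); cv2.imwrite("pics/w4.png",p[:,:,::-1]); np.save("pics/w4.npy",d)
W=cloud(cp,d)
for v,u in [(v,u) for v in (60,120,180,230) for u in (200,280,360)]: print(v,u,tocab(W[v,u]).round(4))
E
```

```text
t 10.55 tcp [ 0.5133 -0.2575  0.2654] cab [-0.0643  0.0007  0.2654] theta 57.64 F [ 1.   0.6 -1.3] gap 0.0558
  d [-0.07  0.25 23.89] turn -0.011 -> [ 0.5149 -0.2593  0.0265]
60 200 [-2.187e-01 -9.970e-02 -1.000e-04]
60 280 [-0.2174 -0.0007  0.0006]
60 360 [-0.2166  0.0985 -0.001 ]
120 200 [-0.1475 -0.1056 -0.0015]
120 280 [-0.1463 -0.0016  0.0011]
120 360 [-0.1451  0.1018  0.0007]
180 200 [-0.0724 -0.1062  0.02  ]
180 280 [-0.0713 -0.0025  0.0203]
180 360 [-0.0699  0.1015  0.0191]
230 200 [-0.0045 -0.1114  0.0203]
230 280 [-0.0895 -0.0008  0.2865]
230 360 [-0.0013  0.1053  0.018 ]
```

View pics/w4.png

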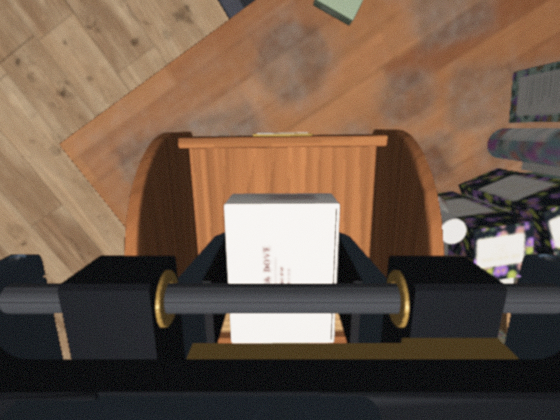

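```bash
python3 - <<'E'
from h import *
from bench import imaging
cp=imaging.camera_params("wrist"); print(tocab(cp["origin"]))
d=np.load("pics/w4.npy"); W=cloud(cp,d)
m=(W[...,2]>.27)&(W[...,2]<.30); v,u=np.nonzero(m); k=(v<260)&(u>215)&(u<350)
Q=np.array([tocab(x) for x in W[v[k],u[k]]]); print(np.percentile(Q,[1,50,99],axis=0).round(4))
go([(cab(-.061,0,.0275),58.25)])
E
```

```text
[-0.13808577  0.00067404  0.43638577]
[[-1.030e-01 -3.140e-02  2.717e-01]
 [-8.910e-02  2.000e-04  2.855e-01]
 [-7.390e-02  3.170e-02  2.945e-01]]
t 10.60 tcp [ 0.5134 -0.2574  0.2656] cab [-0.0643  0.0008  0.2656] theta 57.66 F [ 0.8  0.1 -1.5] gap 0.0562
  d [-0.08  0.33 23.81] turn -0.010 -> [ 0.5158 -0.2598  0.0275]
```

Request:
{"api": "servo_tool", "payload": {
  "steps": [1, -0.1, 0.3, 3.5, -0.01, 1, -0.1, 0.3, 7, -0.01, 1, -0.1, 0.3, 10.5, -0.01, 1, -0.1, 0.3, 14, -0.01, 1, -0.1, 0.3, 17, -0.01, 1, -0.1, 0.3, 20, -0.01, 1, -0.1, 0.3, 22, -0.01, 1, -0.1, 0.3, 23, -0.01]
}}

```text
time: 11.27
tool_pos: [0.514, -0.2592, 0.0329]
ee_rot: [0.874, 0.487, -0.001, -0.002]
contact_force: [-0.1, 1.1, -1.5]
finger_gap: 0.056
```

Request:
{"api": "servo_tool", "payload": {
  "steps": [1, 0, 0, 0, 0, 1, 0, 0, 0.2, 0, 1, 0, 0, 0.4, 0, 1, 0, 0, 0.5, 0, 1, 0, 0, 0.5, 0]
}}

```text
time: 11.68
tool_pos: [0.5162, -0.2614, 0.0315]
ee_rot: [0.874, 0.486, 0.001, 0.001]
contact_force: [-0.5, 0.2, -1.4]
finger_gap: 0.0557
```

```bash
python3 - <<'E'
from h import *
go([(cab(-.061,0,.0255),58.25)])
E
```

```text
t 11.68 tcp [ 0.5162 -0.2614  0.0315] cab [-0.0598 -0.0011  0.0315] theta 58.16 F [-0.5  0.2 -1.4] gap 0.0557
  d [ 0.11 -0.12  0.6 ] turn -0.002 -> [ 0.5158 -0.2598  0.0255]
```

Request:
{"api": "servo_tool", "payload": {
  "steps": [1, 0, -0.1, 0.15, 0, 1, 0, -0.1, 0.3, 0, 1, 0, -0.1, 0.4, 0, 1, 0, -0.1, 0.5, 0, 1, 0, -0.1, 0.5, 0]
}}

```text
time: 12.1
tool_pos: [0.5147, -0.2607, 0.026]
ee_rot: [0.874, 0.486, -0.0, 0.0]
contact_force: [-1.3, -0.1, 4.4]
finger_gap: 0.0557
```

Request:
{"api": "servo_tool", "payload": {
  "steps": [1, 0, 0, 0.05, 0, 1, 0, 0, 0.1, 0, 1, 0, 0, 0.1, 0]
}}

```text
time: 12.35
tool_pos: [0.5147, -0.2607, 0.0259]
ee_rot: [0.874, 0.486, 0.0, 0.0]
contact_force: [-2.6, 1.3, 9.2]
finger_gap: 0.0561
```

In contact, at z 0.026 as predicted. Easing off and opening slowly.

Request:
{"api": "servo_tool", "payload": {
  "steps": [1, 0, 0, -0.1, 0, 0.2, 0, 0, -0.1, 0, 0, 0, 0, -0.1, 0, -0.4, 0, 0, -0.1, 0, -0.6, 0, 0, -0.1, 0, -0.6, 0, 0, -0.1, 0, -0.6, 0, 0, -0.1, 0, -0.6, 0, 0, -0.1, 0]
}}

```text
time: 13.02
tool_pos: [0.5147, -0.2606, 0.0252]
ee_rot: [0.874, 0.486, -0.0, -0.0]
contact_force: [-0.3, -0.0, -0.2]
finger_gap: 0.0733
```

Request:
{"api": "servo_tool", "payload": {
  "steps": [-0.6, 0, 0, -1, 0, -0.6, 0, 0, -3, 0, -0.6, 0, 0, -6, 0, -0.6, 0, 0, -10, 0, -0.6, 0, 0, -14, 0, -0.8, 0, 0, -18, 0, -1, 0, 0, -22, 0, -1, 0, 0, -22, 0]
}}

```text
time: 13.68
tool_pos: [0.5183, -0.2625, 0.2554]
ee_rot: [0.874, 0.486, 0.005, 0.007]
contact_force: [1.1, -0.8, 0.3]
finger_gap: 0.0897
```

```bash
python3 - <<'E'
from h import *
from bench import imaging
cp=imaging.camera_params("wrist")
p,d=imaging.capture("wrist"); cv2.imwrite("pics/w5.png",p[:,:,::-1])
go([(pull(1.77),58.25),(pull(1.77)+[0,0,.06],58.25)])
W=cloud(cp,d);hsv=cv2.cvtColor(p,cv2.COLOR_RGB2HSV)
m=((hsv[...,1]<60)&(hsv[...,2]>110)&(W[...,2]>0.035)&(W[...,2]<0.06)).astype(np.uint8)
n,l,s,ce=cv2.connectedComponentsWithStats(m); i=1+s[1:,4].argmax()
Q=np.array([tocab(x) for x in W[l==i]]); print(ce[i],np.percentile(Q,[1,50,99],axis=0).round(4))
E
```

```text
t 13.73 tcp [ 0.5168 -0.2617  0.2514] cab [-0.0591 -0.0011  0.2514] theta 58.16 F [-0.7 -0.3 -0.9] gap 0.0906
  d [0.11 8.81 5.64] turn -0.002 -> [ 0.5929 -0.3075  0.196 ]
  d [ 0.12  8.88 -0.36] turn -0.002 -> [ 0.5929 -0.3075  0.256 ]
[281.10868847 182.76511397] [[-0.0996 -0.0297  0.0408]
 [-0.0628 -0.0026  0.0459]
 [-0.0233  0.0248  0.0478]]
```

View pics/w5.png

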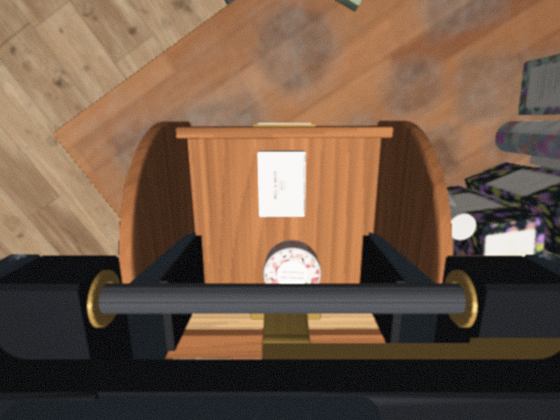

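The box lies flat at cabinet (-0.062, -0.003), with its top at 46 mm, and the tin at (292,265) is undisturbed behind it. Now back to the pull.

Request:
{"api": "servo_tool", "payload": {
  "steps": [-1, 0.2, 3, 0, 0, -1, 0.25, 6, 0, 0, -1, 0.25, 9.1, 0, 0, -1, 0.25, 9.1, 2, 0, -1, 0.25, 9.1, 4, 0, -1, 0.25, 9.1, 5.3, 0, -1, 0.25, 9.1, 5.3, 0, -1, 0.25, 9.1, 5.3, 0]
}}

```text
time: 14.4
tool_pos: [0.5926, -0.3061, 0.1911]
ee_rot: [0.874, 0.486, -0.001, -0.001]
contact_force: [-0.1, -0.8, 0.1]
finger_gap: 0.0912
```

```bash
python3 - <<'E'
from h import *
go([(cab(.032,.0015,.197),58.25)])
E
```

```text
t 14.40 tcp [ 0.5926 -0.3061  0.1911] cab [0.0287 0.0011 0.1911] theta 58.15 F [-0.1 -0.8  0.1] gap 0.0912
  d [ 0.04  0.33 -0.6 ] turn -0.002 -> [ 0.5956 -0.3075  0.197 ]
```

Request:
{"api": "servo_tool", "payload": {
  "steps": [-0.5, 0, 0.2, -0.5, 0, 0.2, 0, 0.2, -0.5, 0, 1, 0, 0.2, -0.5, 0, 1, 0, 0.2, -0.5, 0, 1, 0, 0.2, -0.5, 0, 1, 0, 0.2, -0.5, 0, 1, 0, 0.2, -0.5, 0, 1, 0, 0.2, -0.5, 0],
  "newtons": 25
}}

```text
time: 15.07
tool_pos: [0.595, -0.3076, 0.1974]
ee_rot: [0.874, 0.486, -0.0, 0.0]
contact_force: [-0.4, 0.6, -0.7]
finger_gap: 0.0409
```

Request:
{"api": "servo_tool", "payload": {
  "steps": [1, 0, 0, 0, 0, 1, 0, 0, 0, 0, 1, 0, 0, 0, 0, 1, 0, 0, 0, 0, 1, 0, 0, 0, 0]
}}

```text
time: 15.48
tool_pos: [0.5954, -0.3069, 0.1974]
ee_rot: [0.874, 0.486, 0.001, -0.0]
contact_force: [2.4, 3.3, -0.9]
finger_gap: 0.0358
```

```bash
python3 - <<'E'
from h import *
go([(pull(1.77-k*.1)+np.r_[T*.0015,0],58.25) for k in range(0,18)])
E
```

```text
t 15.48 tcp [ 0.5954 -0.3069  0.1974] cab [0.0315 0.0019 0.1974] theta 58.16 F [ 2.4  3.3 -0.9] gap 0.0358
  d [-0.04 -0.18  0.14] turn -0.002 -> [ 0.5937 -0.3063  0.196 ]
  d [-0.04 -1.67 -0.08] turn -0.002 -> [ 0.5811 -0.2985  0.1983]
  d [-0.04 -3.16 -0.16] turn -0.002 -> [ 0.5683 -0.2906  0.199 ]
  d [-0.04 -4.66 -0.08] turn -0.002 -> [ 0.5556 -0.2827  0.1982]
  d [-0.04 -6.14  0.14] turn -0.002 -> [ 0.543  -0.2749  0.196 ]
  d [-0.05 -7.6   0.52] turn -0.002 -> [ 0.5306 -0.2673  0.1923]
  d [-0.05 -9.    1.03] turn -0.002 -> [ 0.5187 -0.2598  0.1871]
  d [ -0.05 -10.35   1.68] turn -0.002 -> [ 0.5072 -0.2527  0.1806]
  d [ -0.06 -11.63   2.47] turn -0.002 -> [ 0.4963 -0.246   0.1727]
  d [ -0.06 -12.82   3.38] turn -0.002 -> [ 0.4862 -0.2397  0.1636]
  d [ -0.06 -13.92   4.4 ] turn -0.002 -> [ 0.4769 -0.234   0.1534]
  d [ -0.06 -14.91   5.53] turn -0.002 -> [ 0.4685 -0.2288  0.1421]
  d [ -0.07 -15.78   6.75] turn -0.002 -> [ 0.461  -0.2242  0.1299]
  d [ -0.07 -16.52   8.05] turn -0.002 -> [ 0.4547 -0.2203  0.1169]
  d [ -0.07 -17.14   9.42] turn -0.002 -> [ 0.4495 -0.217   0.1032]
  d [ -0.07 -17.61  10.84] turn -0.002 -> [ 0.4455 -0.2146  0.089 ]
  d [ -0.08 -17.93  12.3 ] turn -0.002 -> [ 0.4427 -0.2128  0.0744]
  d [ -0.08 -18.11  13.79] turn -0.002 -> [ 0.4412 -0.2119  0.0595]
```

Request:
{"api": "servo_tool", "payload": {
  "steps": [1, 0, -1.6, -0.2, 0, 1, 0, -3.1, -0.3, 0, 1, 0, -4.6, -0.2, 0, 1, 0, -6.1, 0, 0, 1, 0, -7.6, 0.4, 0, 1, 0, -9, 0.9, 0, 1, 0, -10.4, 1.6, 0, 1, 0, -11.7, 2.4, 0]
}}

```text
time: 16.15
tool_pos: [0.4978, -0.2466, 0.1759]
ee_rot: [0.874, 0.486, 0.003, 0.004]
contact_force: [4.2, 1.4, 5.2]
finger_gap: 0.036
```

```bash
python3 - <<'E'
from h import *
go([(pull(.97-k*.1)+np.r_[T*.0015,0],58.25) for k in range(0,10)])
E
```

```text
t 16.15 tcp [ 0.4978 -0.2466  0.1759] cab [-0.0833  0.0018  0.1759] theta 58.16 F [4.2 1.4 5.2] gap 0.0360
  d [-0.03 -0.16  0.32] turn -0.002 -> [ 0.4963 -0.246   0.1727]
  d [-0.03 -1.36  1.21] turn -0.002 -> [ 0.4862 -0.2397  0.1636]
  d [-0.03 -2.46  2.23] turn -0.002 -> [ 0.4769 -0.234   0.1534]
  d [-0.03 -3.46  3.35] turn -0.002 -> [ 0.4685 -0.2288  0.1421]
  d [-0.04 -4.34  4.56] turn -0.002 -> [ 0.461  -0.2242  0.1299]
  d [-0.04 -5.1   5.85] turn -0.002 -> [ 0.4547 -0.2203  0.1169]
  d [-0.04 -5.72  7.22] turn -0.002 -> [ 0.4495 -0.217   0.1032]
  d [-0.04 -6.2   8.64] turn -0.002 -> [ 0.4455 -0.2146  0.089 ]
  d [-0.05 -6.54 10.1 ] turn -0.002 -> [ 0.4427 -0.2128  0.0744]
  d [-0.05 -6.74 11.58] turn -0.002 -> [ 0.4412 -0.2119  0.0595]
```

Request:
{"api": "servo_tool", "payload": {
  "steps": [1, 0, -0.6, 0.4, 0, 1, 0, -1.2, 0.9, 0, 1, 0, -1.75, 1.4, 0, 1, 0, -2.3, 1.95, 0, 1, 0, -2.75, 2.5, 0, 1, 0, -3.25, 3.1, 0, 1, 0, -3.7, 3.7, 0, 1, 0, -4.15, 4.35, 0]
}}

```text
time: 16.82
tool_pos: [0.4606, -0.2238, 0.1308]
ee_rot: [0.874, 0.486, 0.001, 0.0]
contact_force: [0.6, 3.2, 5.4]
finger_gap: 0.0356
```

```bash
python3 - <<'E'
from h import *
go([(pull(.57-k*.1,.151)+np.r_[T*.0015,0],58.25) for k in range(0,6)])
E
```

```text
t 16.82 tcp [ 0.4606 -0.2238  0.1308] cab [-0.1269  0.0017  0.1308] theta 58.17 F [0.6 3.2 5.4] gap 0.0356
  d [-0.02 -0.03  0.03] turn -0.001 -> [ 0.4603 -0.2237  0.1305]
  d [-0.02 -0.78  1.34] turn -0.001 -> [ 0.4539 -0.2198  0.1174]
  d [-0.02 -1.4   2.72] turn -0.001 -> [ 0.4487 -0.2166  0.1036]
  d [-0.02 -1.87  4.15] turn -0.001 -> [ 0.4447 -0.2141  0.0893]
  d [-0.02 -2.2   5.63] turn -0.001 -> [ 0.4419 -0.2123  0.0745]
  d [-0.02 -2.39  7.12] turn -0.001 -> [ 0.4403 -0.2114  0.0596]
```

Request:
{"api": "servo_tool", "payload": {
  "steps": [1, 0, -0.5, 0.8, 0, 1, 0, -0.9, 1.6, 0, 1, 0, -1.3, 2.5, 0, 1, 0, -1.6, 3.4, 0, 1, 0, -1.9, 4.4, 0, 1, 0, -2.1, 5.2, 0, 1, 0, -2.25, 6, 0, 1, 0, -2.35, 6.6, 0]
}}

```text
time: 17.48
tool_pos: [0.4406, -0.2114, 0.0633]
ee_rot: [0.874, 0.486, 0.0, 0.0]
contact_force: [2.0, 4.5, 2.6]
finger_gap: 0.0356
```

Request:
{"api": "servo_tool", "payload": {
  "steps": [1, 0, 0, 0.2, 0, 1, 0, 0, 0.4, 0, 1, 0, 0, 0.6, 0, 1, 0, 0, 0.6, 0]
}}

```text
time: 17.82
tool_pos: [0.4403, -0.2112, 0.0591]
ee_rot: [0.874, 0.486, -0.0, -0.0]
contact_force: [-1.9, 6.6, 15.4]
finger_gap: 0.0357
```

```bash
python3 - <<'E'
from h import *
from bench import imaging
go([(pull(.07,.151)+np.r_[T*.0015,0],58.25)])
cp=imaging.camera_params("top")
p,d=imaging.capture("top"); cv2.imwrite("pics/t6.png",cv2.resize(p[110:220,305:415],None,fx=5.4,fy=5.4,interpolation=cv2.INTER_CUBIC)[:,:,::-1])
p,d=imaging.capture("wrist"); cv2.imwrite("pics/w6.png",p[:,:,::-1])
E
```

```text
t 17.82 tcp [ 0.4403 -0.2112  0.0591] cab [-0.1507  0.0016  0.0591] theta 58.17 F [-1.9  6.6 15.4] gap 0.0357
  d [-0.01  0.01 -0.05] turn -0.001 -> [ 0.4403 -0.2114  0.0596]
```

View pics/t6.png

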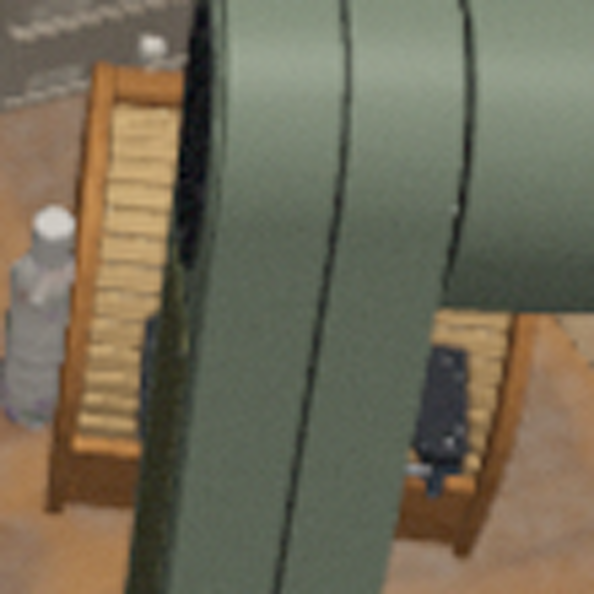

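Force jumped to 15 N at grip angle 0.067, which means it is against the stop. Releasing, then backing out and up.

Request:
{"api": "servo_tool", "payload": {
  "steps": [1, 0, 0, 0, 0, -1, 0, 0, 0, 0, -1, 0, 0, 0, 0, -1, 0, 0, 0, 0, -1, 0, 0, 0, 0, -1, 0, 0, 0, 0, -1, 0, 0, 0, 0, -1, 0, 0, 0, 0]
}}

```text
time: 18.58
tool_pos: [0.4403, -0.2116, 0.0578]
ee_rot: [0.874, 0.486, -0.0, -0.0]
contact_force: [-0.2, -0.8, 0.3]
finger_gap: 0.0795
```

Request:
{"api": "servo_tool", "payload": {
  "steps": [-1, 0, -2, 0, 0, -1, 0, -4, 0, 0, -1, 0, -5.5, -2, 0, -1, 0, -6, -6, 0, -1, 0, -6, -10, 0, -1, 0, -6, -14, 0, -1, 0, -6, -18, 0, -1, 0, -6, -18, 0]
}}

```text
time: 19.25
tool_pos: [0.3933, -0.1818, 0.2456]
ee_rot: [0.874, 0.486, 0.004, 0.007]
contact_force: [1.5, -0.7, 0.0]
finger_gap: 0.0914
```

Request:
{"api": "servo_tool", "payload": {
  "steps": [-1, -3, -2, 0, 0, -1, -6.5, -4, 0, 0, -1, -10, -5, 0, 0, -1, -13.5, -6, 0, 0, -1, -17, -7, 0, 0, -1, -20, -8, 0, 0, -1, -20, -8, 0, 0]
}}

```text
time: 19.83
tool_pos: [0.2124, -0.3103, 0.2378]
ee_rot: [0.875, 0.483, -0.001, 0.0]
contact_force: [0.5, -0.2, 0.3]
finger_gap: 0.0912
```

```bash
python3 - <<'E'
from h import *
from bench import imaging
go([])
cp=imaging.camera_params("top")
p,d=imaging.capture("top"); cv2.imwrite("pics/t7.png",p[:,:,::-1]);cv2.imwrite("pics/t7c.png",cv2.resize(p[110:280,200:415],None,fx=3.5,fy=3.5,interpolation=cv2.INTER_CUBIC)[:,:,::-1])
W=cloud(cp,d)
cw=imaging.camera_params("wrist"); p,d=imaging.capture("wrist"); cv2.imwrite("pics/w7.png",p[:,:,::-1])
for n_,Wx in(("top",W),("wrist",cloud(cw,d))):
    Q=Wx.reshape(-1,3); X=(Q[:,:2]-C)@N; Y=(Q[:,:2]-C)@T; r=np.hypot(X,Q[:,2]-.068); a=np.arctan2(Q[:,2]-.068,-X)
    k=(abs(Y)<.017)&(r>.14)&(r<.166)&(X<0)&(Q[:,2]>.05)&(Q[:,2]<.2); print(n_,k.sum(),np.percentile(a[k],[5,50,95]) if k.sum() else '')
    k=(abs(Y)<.09)&(abs(Y)>.03)&(r>.115)&(r<.126)&(X<0)&(Q[:,2]>.066); print('slat lowest ang',np.percentile(a[k],[0.5,2,5]) if k.sum() else '')
    k=(abs(Y)<.1)&(r<.1)&(X<0)&(Q[:,2]>.01);print('interior pts',k.sum())
E
```

```text
t 19.83 tcp [ 0.2124 -0.3103  0.2378] cab [-0.2924 -0.2026  0.2378] theta 57.81 F [ 0.5 -0.2  0.3] gap 0.0912
top 0 
slat lowest ang [0.00261062 0.06596043 0.13459556]
interior pts 0
wrist 0 
slat lowest ang [0.01429872 0.01470614 0.01787017]
interior pts 0
```

View pics/t7c.png

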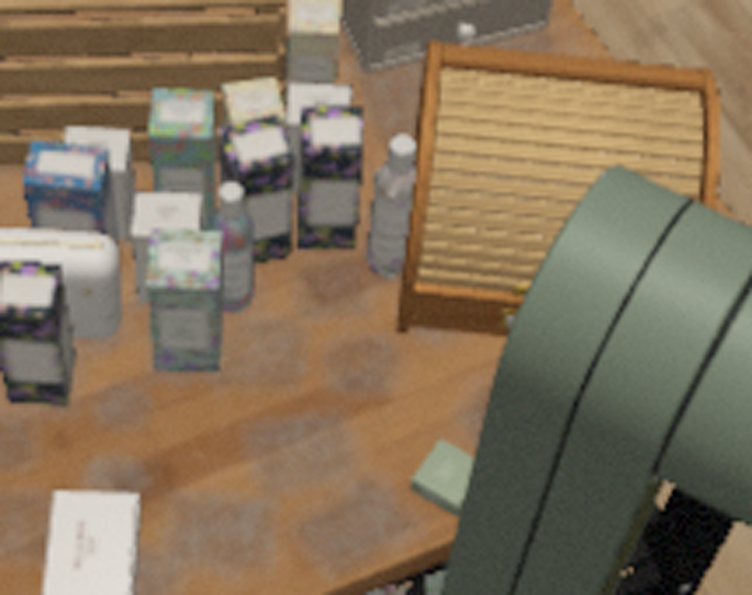

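View pics/w7.png

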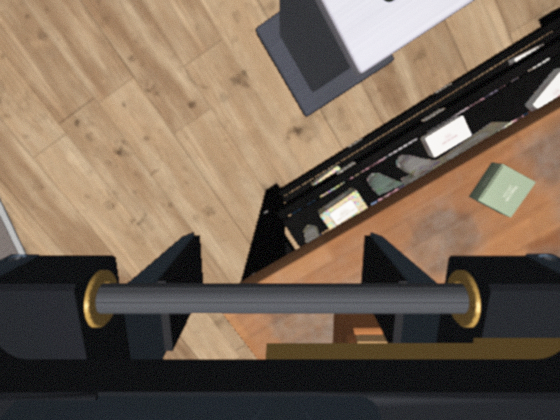

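Left of the arm, the slats reach down to the sill. The arm hides the pull at about (520,295) in the crop, so I'll move the arm aside to check it.

```bash
python3 - <<'E'
from h import *
go([((.135,-.56,.24),None)])
E
```

```text
t 19.93 tcp [ 0.2153 -0.3079  0.2377] cab [-0.2912 -0.199   0.2377] theta 57.96 F [-0.2 -0.   0.3] gap 0.0913
  d [-25.63   6.57  -0.24] turn 0.000 -> [ 0.135 -0.56   0.24 ]
```

Request:
{"api": "servo_tool", "payload": {
  "steps": [-1, -3.2, 0.8, 0, 0.1, -1, -6.5, 1.6, 0, 0.2, -1, -9.7, 2.4, 0, 0.3, -1, -13, 3.3, 0, 0.4, -1, -16, 4.1, 0, 0.5, -1, -19, 4.9, 0, 0.6, -1, -22.5, 5.7, 0, 0.7, -1, -25.5, 6.5, 0, 0.8]
}}

```text
time: 20.6
tool_pos: [0.1378, -0.5597, 0.2375]
ee_rot: [0.994, 0.106, 0.0, -0.0]
contact_force: [0.8, 0.2, 0.7]
finger_gap: 0.0909
```

Request:
{"api": "servo_tool", "payload": {
  "steps": [-1, 0, 0, 0, 0, -1, 0, 0, 0, 0, -1, 0, 0, 0, 0]
}}

```text
time: 20.85
tool_pos: [0.1381, -0.5573, 0.2374]
ee_rot: [0.994, 0.109, 0.0, -0.001]
contact_force: [0.4, 0.9, 0.2]
finger_gap: 0.0914
```

```bash
python3 - <<'E'
from h import *
from bench import imaging
go([])
cp=imaging.camera_params("top")
p,d=imaging.capture("top"); cv2.imwrite("pics/t8.png",p[:,:,::-1]);cv2.imwrite("pics/t8c.png",cv2.resize(p[110:280,200:415],None,fx=3.5,fy=3.5,interpolation=cv2.INTER_CUBIC)[:,:,::-1])
Q=cloud(cp,d).reshape(-1,3); X=(Q[:,:2]-C)@N; Y=(Q[:,:2]-C)@T; r=np.hypot(X,Q[:,2]-.068); a=np.arctan2(Q[:,2]-.068,-X)
k=(abs(Y)<.017)&(r>.14)&(r<.17)&(X<0)&(Q[:,2]>.05)&(Q[:,2]<.2); print(k.sum(),np.percentile(a[k],[5,50,95]) if k.sum() else '')
k=(abs(Y)<.11)&(r<.1)&(X<0)&(Q[:,2]>.01);print('interior pts',k.sum())
E
```

```text
t 20.85 tcp [ 0.1381 -0.5573  0.2374] cab [-0.2256 -0.4517  0.2374] theta 12.46 F [0.4 0.9 0.2] gap 0.0914
89 [0.07679471 0.11740283 0.14581755]
interior pts 0
```

View pics/t8c.png

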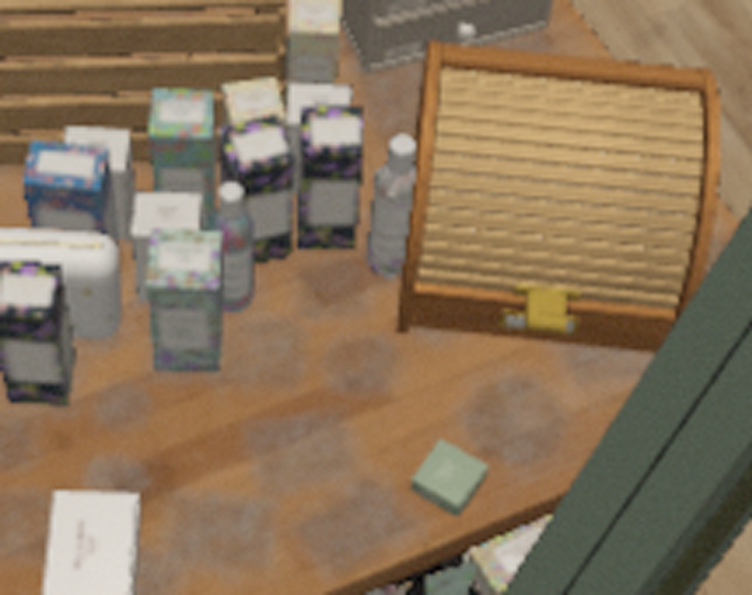

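The shutter is fully shut: the pull at (547,308) in the crop has its top face at 0.117 rad, so its centre is at about 0.07 and the joint at about 0. No interior is visible, and the balm and other goods are where they were.

```bash
python3 -c "
from bench import bot; print(bot.close_job())"
```

```text
the job is handed in; nothing more can be done
None
```

The job is done and handed in at about 21 s of robot time. I rolled the shutter fully open by the brass pull, laid the smaller white soap box in the cabinet in front of the tin, and rolled the shutter shut and let go.

- **Soap box:** It lies flat about 62 mm in front of the cabinet's centre, with its top at 46 mm, as expected on the 20 mm floor. Its long side runs front to back. The force on setting it down was about 9 N at most.
- **Shutter:** It reached the stop at about 15 N. The last picture puts the pull at about 0.07 rad, which is joint 0, and nothing of the inside can be seen.
- **Other goods:** The tin was still in place behind the box before I closed the shutter. The balm and the larger white box looked unmoved in the last picture. I did not check the jar again at the end, but the arm never went near it.
- **Disagreements:** The wrist camera moved my first estimate of the cabinet by about 1 mm and 0.3°. The pull sat about 1.5 mm to one side of where I expected, and I allowed for both. No check failed.

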